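Seal the push-button jars from tallest to shortest

ROBOT

A 7-joint arm with a two-finger parallel gripper is mounted at the origin on the work surface. World frame = base frame: x ahead of the robot, y to its left, z up, the work surface at z = 0. Lengths are in m, angles in rad, forces in N, time in s.
With the tool pointing down it reaches from about 0.35 to 0.9 m from the base axis. Payload 8.1 kg.
Tool frame: the origin (TCP) lies on the centre line of the jaws, within the pads' length; the fingertips stand 11 mm ahead of it and the grasp point (between the pads) lies 8 mm behind it; z points along the fingers, y is the line along which they close (so a half turn about z gives the same grasp; the last joint's range is limited). The gripper opens to 92 mm and grips with 3 to 60 N. Pads are 19 mm wide; open, the fingers measure 130 mm over their backs; the gripper's body (75 mm by 190 mm) begins 47 mm behind the grasp point.
Start: joints at [-1.29, 0.434, 0.025, 1.573, -0.012, 1.134, -0.075], TCP at [0.234, 0.58, 0.238] pointing down, gripper open.
Joint ranges: [-2.62, 2.62], [-0.44, 2.09], [-1.27, 1.32], [0.08, 2.57], [-1.32, 4.46], [0.12, 2], [-2.74, 2.74]. Speed limits (rad/s): [2.22, 2.22, 3.01, 3.01, 3.14, 3.14, 3.14].

INTERFACE

Orientations are given as a 3x3 rotation matrix whose columns are the frame's x, y, z axes.
In Python, from station import r gives the robot as it stands.
- The arm moves only by the tool run_rows, called in YAML: its name, and indented under it one key for each argument. Schema: {"type":"object","properties":{"rows":{"type":"array","items":{"type":"array","items":{"type":"array","items":{"type":"number"},"minItems":4,"maxItems":4},"minItems":1,"maxItems":5},"minItems":1,"maxItems":1},"jaw":{"type":"number"},"grip_force":{"type":"number"},"only":{"type":"string"},"quiet":{"type":"boolean"},"lines":{"type":"string"}},"required":["rows"],"additionalProperties":false}. rows is a list that holds a single list of rows (three levels of brackets), with 1 to 5 rows, each of 4 numbers: dx, dy, dz in parts of the range, where 1.0 means 0.25 m, then a turn about the tool's z in parts of the range, where 1.0 means 2 rad; each row shifts and turns the commanded pose from where the row before left it, along the tool's axes as they then stand; what a row does not reach is not made up. A row lasts 1/10 s, in which the tool goes at most 0.05 m and 0.15 rad, less where a joint would pass 70% of its speed; a pose out of reach is approached as far as the arm can. jaw is the finger opening in m, set as the call begins (left out keeps the last). The fingers move at their own pace and stop on an object; grip_force is the grip in N (left out, the last holds). Time passes only in rows, so rows that do not move let the fingers close. The tool returns the time, the measured TCP pose, the force, the opening and the grip force at its end. only (a regular expression) keeps the lines of the reply that match it, lines (a string "A,B") keeps lines A to B, and quiet returns only ok. Input that does not fit is refused with a message, and nothing moves.
- r.state(): the state, without advancing time (a new reading comes with each control period).
- r.capture(name): name is "side" or "top" or "wrist"; returns the picture (420x560x3 uint8, blue, green, red); there is no depth.
- r.get_calibration(name): a dict with "intrinsics" (3x3 intrinsics, pixels), "R" (3x3) and "t" (3): a world point X has camera coordinates R X + t. Camera axes: x right, y down, z forward; pixel columns grow to the right and rows downward; lengths in m; the calibration is good to about 2 mm. A picture is of the moment at which its call begins: read the wrist's pose just before it. get_calibration takes no time and is no camera call; for the wrist camera it gives the pose at the moment of the call.
- r.job_done(): hands the job in; it is judged then, once.
The state is a dict: "t": time; "joint_pos": joint angles; "joint_vel": joint speeds; "tau": joint torques, N m; "eef_pos": TCP position; "orientation": TCP orientation; "ft_force": force on the tool from outside, world axes, zero at the start; "wrist_torque": the same for the moment, N m; "grip_width": finger opening in m; "grip_force": force on a finger pad.
Only numpy, scipy, OpenCV 4.12 (cv2) and the standard library are available. Lean on these libraries where they do the work, as an engineer would, in place of code of your own. Each camera call takes 0.05 s, during which the arm holds its last target. There are 200 camera calls.

TASK

Seal the three pantry jars whose red lid buttons still stand up: press each button fully down, working from the tallest jar to the shortest. Leave the jar that is already sealed alone, and keep every jar and everything else on the counter standing where it is, nothing lifted, tipped or pushed away.

Things in the scene. Friction and masses are not known exactly. Their poses are not given: they have to be found in the camera images.
- tall_jar: Loose round glass jar of pale eggs, 80 mm in diameter, 0.5 to 0.9 kg, with a white push-button lid 76 mm in diameter, whose flat top lies 166 mm above the jar's foot. At its centre a red round button 40 mm in diameter. The button still stands up, so the whole is 180 mm high. Origin: centre of its underside; z is up along the jar.
- tall_button (a joint): Travel of this jar's red lid button in m: 0 = fully up (its top 14 mm above the lid), 0.010 = fully down at its stop (its top 4 mm above the lid). It starts up, to within 1.5 mm. Pressed straight down it moves at about 3 N (a little more when fast), stays wherever it is left (no spring), then meets a hard stop.
- tall_button_top (a point): Centre of the flat top of the red button on the tall jar's lid; it moves with the button, and is 180 mm above the foot of the jar with the button fully up, 170 mm with it fully down.
- middle_jar: Loose round glass jar of orange apricots, 80 mm in diameter, 0.5 to 0.9 kg, with a white push-button lid 76 mm in diameter, whose flat top lies 141 mm above the jar's foot. At its centre a red round button 40 mm in diameter. The button still stands up, so the whole is 155 mm high. Origin: centre of its underside; z is up along the jar.
- middle_button (a joint): Travel of this jar's red lid button in m: 0 = fully up (its top 14 mm above the lid), 0.010 = fully down at its stop (its top 4 mm above the lid). It starts up, to within 1.5 mm. Pressed straight down it moves at about 3 N (a little more when fast), stays wherever it is left (no spring), then meets a hard stop.
- middle_button_top (a point): Centre of the flat top of the red button on the middle jar's lid; it moves with the button, and is 155 mm above the foot of the jar with the button fully up, 145 mm with it fully down.
- short_jar: Loose round glass jar of dark plums, 80 mm in diameter, 0.5 to 0.9 kg, with a white push-button lid 76 mm in diameter, whose flat top lies 116 mm above the jar's foot. At its centre a red round button 40 mm in diameter. The button still stands up, so the whole is 130 mm high. Origin: centre of its underside; z is up along the jar.
- short_button (a joint): Travel of this jar's red lid button in m: 0 = fully up (its top 14 mm above the lid), 0.010 = fully down at its stop (its top 4 mm above the lid). It starts up, to within 1.5 mm. Pressed straight down it moves at about 3 N (a little more when fast), stays wherever it is left (no spring), then meets a hard stop.
- short_button_top (a point): Centre of the flat top of the red button on the short jar's lid; it moves with the button, and is 130 mm above the foot of the jar with the button fully up, 120 mm with it fully down.
- sealed_jar: Loose round glass jar of green limes, 80 mm in diameter, 0.5 to 0.9 kg, with a white push-button lid 76 mm in diameter, whose flat top lies 128 mm above the jar's foot. At its centre a red round button 40 mm in diameter. Already sealed: button down, the whole 132 mm high. Leave it alone. Origin: centre of its underside; z is up along the jar.
- sealed_button (a joint): Travel of this jar's red lid button in m: 0 = fully up (its top 14 mm above the lid), 0.010 = fully down at its stop (its top 4 mm above the lid). It starts down and needs nothing.
- mug: Loose blue ceramic mug, 76 mm in diameter, 85 mm high, handle at its +y. Bystander. Origin: centre of its underside.
- tin: Loose tin can with a green label, 68 mm in diameter, 80 mm high. Bystander. Origin: centre of its underside.
- band: Loose brass jar band (ring), 80 mm in diameter, 16 mm high, lying flat. Bystander. Origin: centre of its underside.
- spice: Loose small spice jar with a black cap, 44 mm in diameter, 90 mm high. Bystander. Origin: centre of its underside.
- spoon: Loose wooden spoon about 200 mm long, lying flat along its own x. Bystander.

How it is judged:
By the outcome, as a careful person would: the job done as asked, in the order asked, and still so for the second after the job is handed in, with the robot touching nothing.
It also fails if it takes over 42 s, if anything falls off the work surface, if the arm or the gripper's body presses on something with over 40 N, if the wrist force passes 120 N, or if a joint passes its speed limit or range.

## Working session

There is one attempt and no reset: what is moved stays moved. The work goes in short steps, Python scripts to look and compute and a tool call to move; the robot and the scene stay as the last step left them, time stands still between calls to the robot, and variables do not carry over. Pictures are saved under pics/ and viewed, at most 10 in all, crops included, and the job is handed in when it is done.

```bash
mkdir -p pics; ls; python3 - <<'E'
from station import r
import cv2,numpy as np
for n in("top","side"):
    cv2.imwrite(f"pics/{n}0.png",r.capture(n))
    c=r.get_calibration(n);print(n,c)
s=r.state();print(s['t'],s['eef_pos'],s['orientation'],s['grip_width'],s['ft_force'])
E
```

```text
pics
station.py
top {'intrinsics': array([[513.75040543,   0.        , 282.72743527],
       [  0.        , 513.75040543, 210.87837753],
       [  0.        ,   0.        ,   1.        ]]), 'R': array([[ 0.01802922, -0.99981975,  0.00595098],
       [-0.99833163, -0.01832829, -0.05475422],
       [ 0.05485342, -0.00495387, -0.99848213]]), 't': array([-0.02189906,  0.59435535,  1.56496753])}
side {'intrinsics': array([[406.98838228,   0.        , 277.10602284],
       [  0.        , 406.98838228, 215.21427222],
       [  0.        ,   0.        ,   1.        ]]), 'R': array([[ 0.98407045, -0.17656737, -0.02071984],
       [-0.12648061, -0.61344154, -0.77954611],
       [ 0.124932  ,  0.76974895, -0.62600204]]), 't': array([-0.58281687,  0.20229326,  1.08655394])}
0.1 [0.23390146 0.57910862 0.2370457 ] [[-9.27239515e-01  3.74468590e-01 -3.96921528e-04]
 [ 3.74468780e-01  9.27238594e-01 -1.31230377e-03]
 [-1.23375585e-04 -1.36545463e-03 -9.99999060e-01]] 0.09210828522401354 [-0.55052434  0.15758975 -0.06499276]
```

View pics/top0.png

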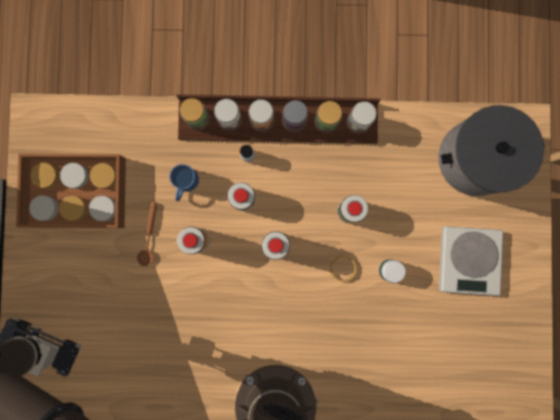

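View pics/side0.png

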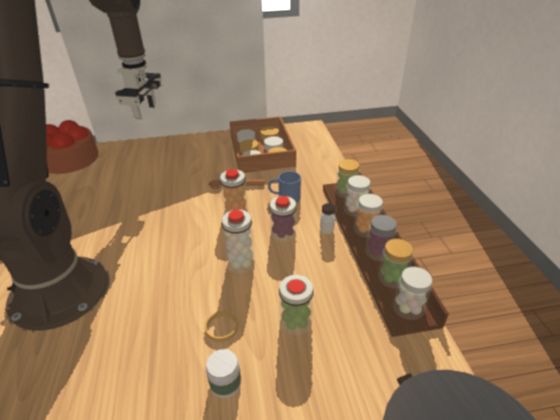

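The top view shows the buttons at about (241,196), (191,240), (276,245) and (354,209). Matching these to the side view gives short (plums), middle (apricots), tall (eggs) and sealed (limes).

```bash
cat > h.py <<'E'
import cv2,numpy as np
from station import r
def red(im,near):
    h=cv2.cvtColor(im,cv2.COLOR_BGR2HSV)
    m=(((h[...,0]<6)|(h[...,0]>172))&(h[...,1]>170)&(h[...,2]>90)).astype(np.uint8)
    n,l,s,c=cv2.connectedComponentsWithStats(m)
    i=min((k for k in range(1,n) if s[k,4]>25),key=lambda k:np.hypot(*(c[k]-near)))
    return c[i],s[i]
def plane(name,uv,z):
    c=r.get_calibration(name);d=c['R'].T@np.linalg.solve(c['intrinsics'],[*uv,1]);o=-c['R'].T@c['t']
    return (o+d*(z-o[2])/d[2])
E
python3 - <<'E'
from h import *
J={'tall':(.18,(276,245),(237,217)),'middle':(.155,(191,240),(232,175)),'short':(.13,(241,196),(283,203)),'sealed':(.132,(354,209),(296,287))}
T=cv2.imread('pics/top0.png');S=cv2.imread('pics/side0.png')
for k,(z,a,b) in J.items():
    ca,sa=red(T,a);cb,sb=red(S,b)
    p=plane('top',ca,z-.004);q=plane('side',cb,z-.004);print(k,ca,sa,cb,sb,p.round(4),q.round(4))
    if k!='sealed':
        s=r.state();R=np.array(s['orientation']);print('  tool-axis offset to 30mm above', (R.T@(np.r_[p[:2],z+.041]-s['eef_pos'])).round(4))
E
```

```text
tall [275.44537815 245.31932773] [270 240  12  12 119] [235.68  215.544] [230 210  13  12 125] [0.4905 0.0081 0.176 ] [0.489  0.0039 0.176 ]
  tool-axis offset to 30mm above [-0.4517 -0.4334  0.0167]
middle [189.88135593 240.20338983] [184 235  13  12 118] [231.5443038  173.29113924] [227 169  11   9  79] [0.5002 0.2484 0.151 ] [0.4979 0.2438 0.151 ]
  tool-axis offset to 30mm above [-0.3707 -0.2069  0.0414]
short [240.62727273 195.15454545] [235 190  12  12 110] [282.15116279 201.10465116] [277 197  11   9  86] [0.6316 0.111  0.126 ] [0.6286 0.106  0.126 ]
  tool-axis offset to 30mm above [-0.544  -0.2851  0.0665]
sealed [354.5 208. ] [349 203  12  11 106] [295.7        286.11333333] [288 281  16  12 150] [ 0.6005 -0.2159  0.128 ] [ 0.5986 -0.2161  0.128 ]
```

Careful with the scale: shifts go in shares of 0.25 m and turns go in shares of 2 rad. That gives: -0.032 m is -0.128, -0.031 m is -0.124.

run_rows:
  rows:
    - [[-0.128,-0.124,0,0],[-0.128,-0.124,0,0],[-0.128,-0.124,0,0],[-0.128,-0.124,0,0],[-0.128,-0.124,0,0]]
  jaw: 0
  grip_force: 10

```text
t: 0.6
eef_pos: [0.3247, 0.3739, 0.2375]
orientation: [[-0.927, 0.374, -0.0], [0.374, 0.927, -0.0], [0.0, -0.0, -1.0]]
ft_force: [1.4, 1.1, 0.2]
grip_width: 0.0565
grip_force: 0.0
```

run_rows:
  rows:
    - [[-0.128,-0.124,0,0],[-0.128,-0.124,0,0],[-0.128,-0.124,0,0],[-0.128,-0.124,0,0],[-0.128,-0.124,0,0]]

```text
t: 1.1
eef_pos: [0.4149, 0.1704, 0.2377]
orientation: [[-0.927, 0.374, -0.0], [0.374, 0.927, 0.0], [0.0, 0.0, -1.0]]
ft_force: [-0.1, 0.5, -0.5]
grip_width: 0.0165
grip_force: 0.0
```

```bash
cat > go.py <<'E'
import sys
from h import *
x,y,z=map(float,sys.argv[1:4]);s=r.state();R=np.array(s['orientation'])
print(s['t'],'tool offset',(R.T@(np.array([x,y,z])-s['eef_pos'])).round(4),'z axis',R[:,2].round(3),'f',np.round(s['ft_force'],1))
E
python3 go.py .490 .007 .215
```

```text
1.1 tool offset [-0.1308 -0.1234  0.0227] z axis [-0.  0. -1.] f [-0.1  0.5 -0.5]
```

To row units: -0.033 m is -0.132, -0.032 m is -0.128.

run_rows:
  rows:
    - [[-0.132,-0.124,0,0],[-0.132,-0.124,0,0],[-0.132,-0.124,0,0],[-0.128,-0.12,0,0],[0,0,0.04,0]]

```text
t: 1.6
eef_pos: [0.4924, 0.0029, 0.2286]
orientation: [[-0.924, 0.382, 0.003], [0.382, 0.924, -0.002], [-0.004, -0.001, -1.0]]
ft_force: [-0.3, 0.4, 0.5]
grip_width: 0.0005
grip_force: 0.0
```

```bash
python3 - <<'E'
from h import *
s=r.state();p=np.array(s['eef_pos'])
im=r.capture('wrist');c=r.get_calibration('wrist')
T=r.capture('top');S=r.capture('side')
def pr(c,X):
    q=c['intrinsics']@(c['R']@X+c['t']);return q[:2]/q[2]
for X in((.49,.007,.18),):
    print('wrist uv',pr(c,np.array(X)))
tip=p-[0,0,.011];print(p,pr(r.get_calibration('wrist'),tip),'cam fwd',c['R'][2])
cv2.imwrite('pics/w1.png',im)
u=pr(r.get_calibration('side'),tip).astype(int);print(u)
a=cv2.resize(S[u[1]-60:u[1]+60,u[0]-80:u[0]+80],None,fx=5,fy=5,interpolation=cv2.INTER_CUBIC)
cv2.imwrite('pics/s1.png',a)
E
python3 go.py .490 .007 .215
```

```text
wrist uv [280.04007746 249.22906783]
[0.49237826 0.00291164 0.22862751] [268.12124414 289.6263923 ] cam fwd [ 0.27006821 -0.1103509  -0.95649665]
[235 202]
1.75 tool offset [-0.0017 -0.002   0.012 ] z axis [-0.002  0.    -1.   ] f [-0.9  0.3 -0. ]
```

View pics/w1.png

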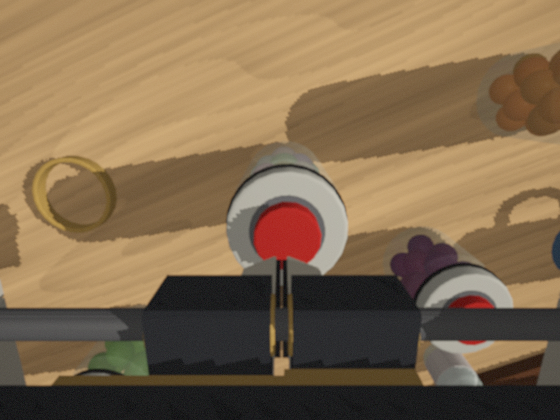

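View pics/s1.png

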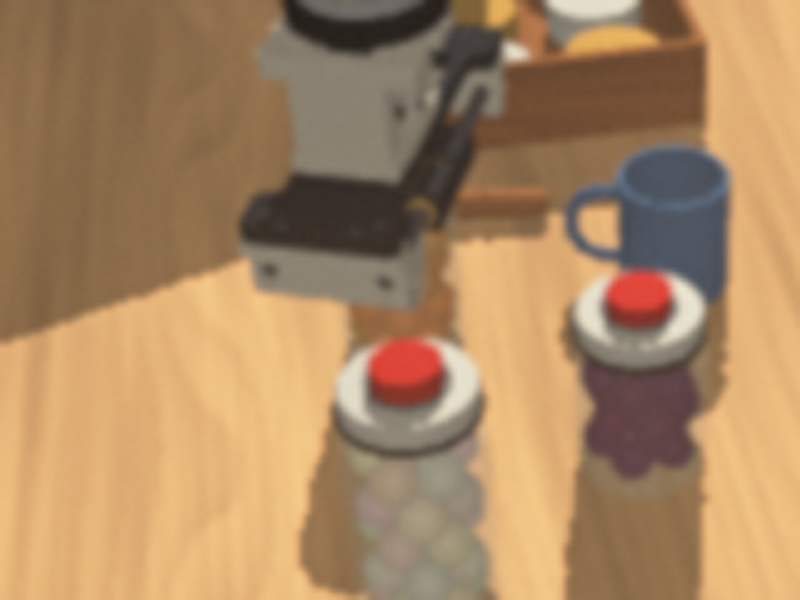

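The wrist view shows the tall button centred at about (287,235), 7 px right and 14 px above the prediction. The side crop shows the gripper clear of the jar. I'll re-measure with the arm settled.

```bash
python3 - <<'E'
from h import *
im=r.capture('wrist');c=r.get_calibration('wrist');s=r.state()
uv,st=red(im,(287,235));print(uv,st)
# fit from unoccluded outline: upper edge + left/right extremes of the mask
h=cv2.cvtColor(im,cv2.COLOR_BGR2HSV);m=(((h[...,0]<6)|(h[...,0]>172))&(h[...,1]>170)&(h[...,2]>90)).astype(np.uint8)
m[:,:230]=0;m[:,350:]=0
pts=[(x,np.flatnonzero(m[:,x])[0]) for x in range(st[0],st[0]+st[2]) if m[:250,x].any()]
lo=[(x,y) for y in range(205,250) for x in np.flatnonzero(m[y])[[0,-1]]  if m[y].any()]
e=cv2.fitEllipse(np.array(lo,np.float32));print(e)
for z in(.18,):print(plane('wrist',e[0],z))
print(s['eef_pos'],s['orientation'][:,2])
E
```

```text
[278.36685714 238.79390476] [ 246  213   66   66 2625]Traceback (most recent call last):
  File "<stdin>", line 8, in <module>
IndexError: index 0 is out of bounds for axis 0 with size 0
```

```bash
python3 go.py .491 .007 .193
```

```text
1.8 tool offset [-0.0027 -0.0023  0.0344] z axis [-0.001  0.    -1.   ] f [ 0.4 -0.5  0.3]
```

run_rows:
  rows:
    - [[-0.004,-0.008,0.068,0],[0,0,0.068,0],[0,0,0,0]]

```text
t: 2.1
eef_pos: [0.4887, 0.0084, 0.1924]
orientation: [[-0.928, 0.372, -0.003], [0.372, 0.928, 0.0], [0.003, -0.001, -1.0]]
ft_force: [-0.4, -0.2, -0.6]
grip_width: 0.0007
grip_force: 0.0
```

```bash
python3 go.py .491 .007 .182
```

```text
2.1 tool offset [-0.0027 -0.0004  0.0104] z axis [-0.003  0.    -1.   ] f [-0.4 -0.2 -0.6]
```

Now at .1924, just above the button top (contact at about .191). I'll press in small rows.

To row units: 0.003 m is 0.012, -0.001 m is -0.004.

run_rows:
  rows:
    - [[-0.004,0,0.012,0],[0,0,0.012,0],[0,0,0.012,0],[0,0,0,0]]

```text
t: 2.5
eef_pos: [0.4914, 0.0069, 0.1849]
orientation: [[-0.927, 0.374, 0.001], [0.374, 0.927, 0.0], [-0.0, 0.0, -1.0]]
ft_force: [-0.2, -0.2, -1.0]
grip_width: 0.0002
grip_force: 0.0
```

run_rows:
  rows:
    - [[0,0,0.008,0],[0,0,0.004,0],[0,0,0,0]]

```text
t: 2.8
eef_pos: [0.4913, 0.0065, 0.1817]
orientation: [[-0.927, 0.375, 0.0], [0.375, 0.927, -0.0], [-0.0, 0.0, -1.0]]
ft_force: [0.5, 0.1, 2.1]
grip_width: 0.0004
grip_force: 0.6
```

To row units: 0.001 m is 0.004.

run_rows:
  rows:
    - [[0,0,0.004,0],[0,0,0,0]]

```text
t: 3.0
eef_pos: [0.4914, 0.0065, 0.1812]
orientation: [[-0.927, 0.375, 0.001], [0.375, 0.927, 0.0], [-0.0, 0.0, -1.0]]
ft_force: [-1.6, 1.1, 8.2]
grip_width: 0.0004
grip_force: 4.3
```

run_rows:
  rows:
    - [[0,0,0.004,0],[0,0,0,0]]

```text
t: 3.2
eef_pos: [0.4919, 0.0064, 0.1812]
orientation: [[-0.927, 0.375, 0.002], [0.375, 0.927, 0.001], [-0.001, 0.001, -1.0]]
ft_force: [-4.8, 1.5, 18.7]
grip_width: 0.0004
grip_force: 9.6
```

At the hard stop (TCP .1812, 18.7 N). Lift and go to the middle jar.

To row units: -0.02 m is -0.08, -0.012 m is -0.048.

run_rows:
  rows:
    - [[0,0,-0.048,0],[0,0,-0.08,0],[0,0,0,0]]

```text
t: 3.5
eef_pos: [0.4924, 0.0062, 0.2138]
orientation: [[-0.927, 0.375, 0.003], [0.375, 0.927, 0.0], [-0.003, 0.001, -1.0]]
ft_force: [-0.3, 0.6, 0.5]
grip_width: 0.0004
grip_force: 0.0
```

```bash
python3 go.py .4995 .247 .205
```

```text
3.5 tool offset [0.0837 0.2259 0.0089] z axis [ 0.003  0.    -1.   ] f [-0.3  0.6  0.5]
```

To row units: 0.038 m is 0.152, 0.014 m is 0.056.

run_rows:
  rows:
    - [[0.056,0.152,0,0],[0.056,0.152,0,0],[0.056,0.152,0,0],[0.056,0.152,0,0],[0.056,0.152,0,0]]

```text
t: 4.0
eef_pos: [0.4971, 0.2102, 0.2113]
orientation: [[-0.927, 0.375, -0.0], [0.375, 0.927, -0.0], [0.0, -0.001, -1.0]]
ft_force: [2.2, 0.2, -0.5]
grip_width: 0.0007
grip_force: 0.0
```

run_rows:
  rows:
    - [[0.056,0.144,0,0],[0,0,0.032,0],[0,0,0,0],[0,0,0,0]]

```text
t: 4.4
eef_pos: [0.4979, 0.246, 0.2033]
orientation: [[-0.927, 0.376, -0.001], [0.376, 0.927, -0.001], [0.0, -0.002, -1.0]]
ft_force: [0.7, -0.7, -0.0]
grip_width: 0.0005
grip_force: 0.0
```

```bash
python3 - <<'E'
from h import *
im=r.capture('wrist');c=r.get_calibration('wrist')
X=np.array([.4995,.247,.155]);q=c['intrinsics']@(c['R']@X+c['t']);q=q[:2]/q[2]
print('pred',q,red(im,q)); 
S=r.capture('side');uv,st=red(S,(237,219));print('tall side now',uv,st)
cv2.imwrite('pics/w2.png',im)
E
python3 go.py .4995 .247 .17
```

```text
pred [281.29190689 249.82762508] (array([286.61848429, 237.36155268]), array([ 253,  210,   67,   54, 2705], dtype=int32))
tall side now [235.90697674 217.43023256] [230 214  13   8  86]
4.5 tool offset [-0.0007  0.0014  0.0339] z axis [ 0. -0. -1.] f [0.6 0.7 0.2]
```

View pics/w2.png

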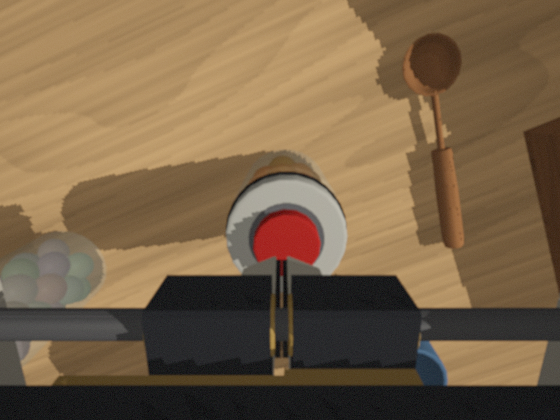

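The wrist view shows the middle button centred at about (286,243), slightly off the prediction. I'll convert that to an offset.

```bash
python3 - <<'E'
from h import *
print(plane('wrist',(286.5,243.5),.155))
E
python3 go.py .499 .246 .17
```

```text
[0.49721901 0.25137581 0.155     ]
4.5 tool offset [-0.0006  0.0003  0.0339] z axis [ 0. -0. -1.] f [0.6 0.7 0.2]
```

To row units: 0.016 m is 0.064, 0.003 m is 0.012.

run_rows:
  rows:
    - [[0.004,0.012,0.064,0],[0,0,0.064,0],[0,0,0,0],[0,0,0,0]]

```text
t: 4.9
eef_pos: [0.4984, 0.2499, 0.1722]
orientation: [[-0.927, 0.376, 0.0], [0.376, 0.927, -0.0], [-0.0, -0.0, -1.0]]
ft_force: [0.6, 0.5, -0.2]
grip_width: 0.0004
grip_force: 0.0
```

run_rows:
  rows:
    - [[0,0,0.016,0],[0,0,0.016,0],[0,0,0.012,0],[0,0,0,0]]

```text
t: 5.3
eef_pos: [0.4982, 0.2507, 0.1607]
orientation: [[-0.927, 0.375, 0.0], [0.375, 0.927, 0.0], [-0.0, 0.0, -1.0]]
ft_force: [-0.2, 0.3, 0.2]
grip_width: 0.0006
grip_force: 0.0
```

```bash
python3 go.py .498 .249 .156
```

```text
5.3 tool offset [-0.0004 -0.0017  0.0047] z axis [ 0.  0. -1.] f [-0.2  0.3  0.2]
```

To row units: 0.003 m is 0.012, 0.001 m is 0.004.

run_rows:
  rows:
    - [[0,0,0.012,0],[0,0,0.004,0],[0,0,0,0]]

```text
t: 5.6
eef_pos: [0.4981, 0.2507, 0.1565]
orientation: [[-0.927, 0.374, -0.0], [0.374, 0.927, -0.0], [0.0, -0.0, -1.0]]
ft_force: [0.0, 0.3, 0.5]
grip_width: 0.0008
grip_force: 0.3
```

run_rows:
  rows:
    - [[0,0,0.004,0],[0,0,0,0]]

```text
t: 5.8
eef_pos: [0.4981, 0.2507, 0.1563]
orientation: [[-0.927, 0.375, 0.0], [0.375, 0.927, 0.0], [0.0, 0.0, -1.0]]
ft_force: [-2.4, -0.6, 8.2]
grip_width: 0.0003
grip_force: 4.0
```

run_rows:
  rows:
    - [[0,0,0.004,0],[0,0,0,0]]

```text
t: 6.0
eef_pos: [0.4983, 0.2509, 0.1562]
orientation: [[-0.927, 0.375, 0.001], [0.375, 0.927, 0.001], [-0.0, 0.001, -1.0]]
ft_force: [-4.8, -2.2, 17.3]
grip_width: 0.0001
grip_force: 8.8
```

To row units: -0.025 m is -0.1, -0.012 m is -0.048.

run_rows:
  rows:
    - [[0,0,-0.048,0],[0,0,-0.1,0],[0,0,0,0]]

```text
t: 6.3
eef_pos: [0.4995, 0.2515, 0.1946]
orientation: [[-0.927, 0.375, 0.004], [0.375, 0.927, 0.002], [-0.002, 0.004, -1.0]]
ft_force: [0.7, 0.5, 0.4]
grip_width: 0.0006
grip_force: 0.0
```

```bash
python3 go.py .6305 .1095 .18
```

```text
6.3 tool offset [-0.1746 -0.0826  0.0148] z axis [ 0.004  0.002 -1.   ] f [0.7 0.5 0.4]
```

To row units: -0.035 m is -0.14, -0.0165 m is -0.066.

run_rows:
  rows:
    - [[-0.14,-0.066,0,0],[-0.14,-0.066,0,0],[-0.14,-0.066,0,0],[-0.14,-0.066,0,0],[-0.14,-0.066,0,0]]

```text
t: 6.8
eef_pos: [0.6301, 0.1076, 0.1914]
orientation: [[-0.927, 0.374, -0.001], [0.374, 0.927, 0.0], [0.001, -0.0, -1.0]]
ft_force: [0.0, -0.3, 0.4]
grip_width: 0.0005
grip_force: 0.0
```

run_rows:
  rows:
    - [[0,0,0.056,0],[0,0,0,0],[0,0,0,0]]

```text
t: 7.1
eef_pos: [0.6284, 0.1098, 0.1771]
orientation: [[-0.928, 0.373, -0.002], [0.373, 0.928, 0.0], [0.002, -0.0, -1.0]]
ft_force: [-0.5, -0.7, 0.1]
grip_width: 0.0003
grip_force: 0.0
```

```bash
python3 - <<'E'
from h import *
im=r.capture('wrist');c=r.get_calibration('wrist')
X=np.array([.6305,.1095,.13]);q=c['intrinsics']@(c['R']@X+c['t']);q=q[:2]/q[2]
uv,st=red(im,q);e=np.array([st[0]+st[2]/2,st[1]+st[2]/2])
print('pred',q,st,e,plane('wrist',e,.13)); 
S=r.capture('side');print('middle side now',red(S,(232,177)))
E
python3 go.py .6305 .1095 .146
```

```text
pred [278.65362124 252.29410037] [ 251  214   67   64 2563] [284.5 247.5] [0.62898771 0.11376595 0.13      ]
middle side now (array([231.89583333, 174.97916667]), array([227, 173,  11,   5,  48], dtype=int32))
7.2 tool offset [-0.0017 -0.0001  0.032 ] z axis [-0.     0.001 -1.   ] f [-0.3  0.4  0.4]
```

To row units: 0.016 m is 0.064, -0.001 m is -0.004.

run_rows:
  rows:
    - [[-0.004,0.004,0.064,0],[0,0,0.064,0],[0,0,0,0]]

```text
t: 7.5
eef_pos: [0.6292, 0.1104, 0.1444]
orientation: [[-0.928, 0.373, -0.003], [0.373, 0.928, -0.0], [0.003, -0.001, -1.0]]
ft_force: [-0.1, -0.5, -0.4]
grip_width: 0.0008
grip_force: 0.0
```

run_rows:
  rows:
    - [[0,0,0.016,0],[0,0,0.016,0],[0,0,0.012,0],[0,0,0,0]]

```text
t: 7.9
eef_pos: [0.6311, 0.1095, 0.135]
orientation: [[-0.927, 0.374, 0.001], [0.374, 0.927, 0.0], [-0.001, 0.001, -1.0]]
ft_force: [0.5, 0.9, 0.9]
grip_width: 0.0005
grip_force: 0.3
```

```bash
python3 go.py .630 .111 .131
```

```text
7.9 tool offset [0.0016 0.001  0.004 ] z axis [ 0.001  0.    -1.   ] f [0.5 0.9 0.9]
```

To row units: 0.003 m is 0.012, 0.001 m is 0.004.

run_rows:
  rows:
    - [[0,0,0.012,0],[0,0,0.004,0],[0,0,0,0]]

```text
t: 8.2
eef_pos: [0.6311, 0.1095, 0.1314]
orientation: [[-0.927, 0.375, 0.001], [0.375, 0.927, 0.001], [-0.001, 0.001, -1.0]]
ft_force: [-1.1, 1.5, 5.9]
grip_width: 0.0007
grip_force: 3.4
```

run_rows:
  rows:
    - [[0,0,0.004,0],[0,0,0,0]]

```text
t: 8.4
eef_pos: [0.6312, 0.1095, 0.1313]
orientation: [[-0.927, 0.375, 0.001], [0.375, 0.927, 0.001], [-0.001, 0.001, -1.0]]
ft_force: [-4.3, 0.9, 14.2]
grip_width: 0.0006
grip_force: 7.3
```

run_rows:
  rows:
    - [[0,0,0.004,0],[0,0,0,0]]

```text
t: 8.6
eef_pos: [0.6313, 0.1094, 0.1312]
orientation: [[-0.927, 0.375, 0.002], [0.375, 0.927, 0.001], [-0.001, 0.002, -1.0]]
ft_force: [-7.6, 0.4, 22.4]
grip_width: 0.0003
grip_force: 11.2
```

Also at its stop. Lift clear and check all jars.

To row units: -0.045 m is -0.18, -0.04 m is -0.16.

run_rows:
  rows:
    - [[0,0,-0.048,0],[0,0,-0.16,0],[0,0,-0.18,0],[0,0,-0.18,0],[0,0,0,0]]

```text
t: 9.1
eef_pos: [0.6339, 0.1089, 0.2777]
orientation: [[-0.927, 0.375, 0.01], [0.375, 0.927, 0.002], [-0.009, 0.006, -1.0]]
ft_force: [1.6, -1.1, 0.6]
grip_width: 0.0007
grip_force: 0.0
```

run_rows:
  rows:
    - [[0.16,0.08,0,0],[0.16,0.08,0,0],[0.16,0.08,0,0],[0.12,0.08,0,0],[0,0,0,0]]

```text
t: 9.6
eef_pos: [0.518, 0.245, 0.2703]
orientation: [[-0.93, 0.367, -0.002], [0.367, 0.93, 0.002], [0.003, 0.001, -1.0]]
ft_force: [0.2, -0.1, 0.3]
grip_width: 0.0004
grip_force: 0.0
```

```bash
python3 - <<'E'
from h import *
T=r.capture('top');S=r.capture('side');S0=cv2.imread('pics/side0.png')
J={'tall':(.17,(276,245),(237,217)),'middle':(.145,(191,240),(232,175)),'short':(.12,(241,196),(283,203)),'sealed':(.132,(354,209),(296,287))}
for k,(z,a,b) in J.items():
    cb,sb=red(S,b);print(k,sb,plane('side',cb,z-.001).round(4))
f=lambda a:cv2.resize(a[140:320,180:380],None,fx=2,fy=3)
cv2.imwrite('pics/cmp.png',np.hstack([f(S0),f(S)]))
E
```

```text
tall [230 214  13   8  82] [0.4891 0.0049 0.169 ]
middle [227 173  11   5  48] [0.4984 0.245  0.144 ]
short [277 200  12   7  63] [0.6296 0.1079 0.119 ]
sealed [288 280  16  13 153] [ 0.598  -0.2187  0.131 ]
```

View pics/cmp.png

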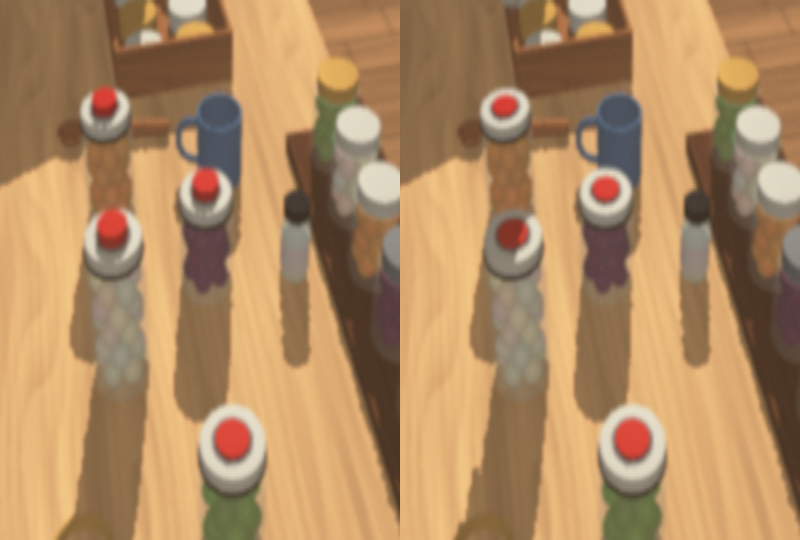

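The before/after crop shows all three buttons down at lid level, with every jar and bystander in view where it was. The arm is clear.

run_rows:
  rows:
    - [[0,0,0,0],[0,0,0,0],[0,0,0,0]]
  lines: "1,1"

```text
t: 10.0
```

```bash
python3 -c "
from station import r
print(r.job_done())"
```

```text
the job is handed in; nothing more can be done
None
```

I pressed the tall, middle and short buttons down to their stops in that order, left the sealed jar alone, saw nothing moved in the final side view, and handed the job in at about 10 s with the arm clear.

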